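# Set the steriliser timer's thumbwheel and put its guard back on

### The arm

A 6-joint arm with a two-finger parallel gripper is mounted at the origin on the work surface. World frame = base frame: x ahead of the robot, y to its left, z up, the work surface at z = 0. Lengths are in m, angles in rad, forces in N, time in s.
With the tool pointing down it reaches from about 0.4 to 0.825 m from the base axis. Payload 7 kg.
Tool frame: the origin (TCP) lies between the finger pads; the fingertips stand 11 mm ahead of it and the grasp point (between the pads) lies 8 mm behind it; z points along the fingers, y is the line along which they close (so a half turn about z gives the same grasp; the last joint's range is limited). The gripper opens to 85 mm and grips with 20 to 120 N. Pads are 22 mm wide; open, the fingers measure 114 mm over their backs; the gripper's body (76 mm by 85 mm) begins 54 mm behind the grasp point. The pads swing forward as they close: fully open they stand 13 mm farther back than shut.
Start: joints at [1.613, 0.359, 0.012, 0, -1.224, -0.288], TCP at [0.164, 0.655, 0.242] pointing down, gripper open.
Joint ranges: [-3.07, 3.07], [-1.43, 2.12], [-1.02, 1.25], [-3.03, 1.67], [-3.05, -0], [-3.03, 3.03]. Speed limits (rad/s): [2.39, 2.39, 3.01, 3.14, 3.14, 3.14].

### API

Orientations are given as a unit quaternion [w, x, y, z].
In Python, from station import get_obs, read_camera, camera_info, close_job, search_frame, trace gives the robot as it stands. The module is installed in compiled form; this text tells all that it offers.
- The arm moves only by the tool carry_out, never from a script. Its argument "series" is a list of rows, each a list of 2 entries, a list of its own where there are three numbers: the shift along the tool's x, y, z in mm, then the turn about the tool's z in degrees. In form: [[[tx, ty, tz], twist], ...]. A call has 1 to 20 rows; each row is the pose to reach, as a shift and turn from the pose commanded when the call began, along the tool's axes at that moment; what a row does not reach only later rows make up. A row lasts 1/12 s, in which the tool goes at most 41.7 mm and 7.16 degrees, less where a joint would pass 70% of its speed; a pose out of reach is approached as far as the arm can. A call with a gripper value outside its range is refused whole. "gripper" is the finger opening in mm, from 0 to 85.4, set as the call begins (left out, the last holds). The fingers move at their own pace and stop on an object; the grip force is fixed at half the most. Time passes only in rows, so rows that repeat a pose let the fingers close. It gives the time, the measured TCP pose, the force, the opening and the grip force at its end, in the units of the state.
- get_obs(): the state, without advancing time (a new reading comes with each control period).
- read_camera(name): name is "scene" or "top" or "wrist"; returns the picture (400x640x3 uint8, red, green, blue); there is no depth.
- camera_info(name): a dict with "intrinsics" (3x3 intrinsics, pixels), "R" (3x3) and "t" (3): a world point X has camera coordinates R X + t. Camera axes: x right, y down, z forward; pixel columns grow to the right and rows downward; lengths in m; the calibration is good to about 2 mm. A picture is of the moment at which its call begins: read the wrist's pose just before it. camera_info takes no time and is no camera call; for the wrist camera it gives the pose at the moment of the call.
- close_job(): hands the job in; it is judged then, once.
Trained networks look in the newest picture that a camera, given by its name, has taken for a name from the list of things; names that differ only in an ending like _2 or _b are one class to them, and where a whole thing is asked for, a point or a joint stands for the part that bears it (a point fixed in the world has none). Each returns a list of dicts, best first, with "score" (0 to 1); they miss things now and then, are a little off and sometimes report something else, mostly with a low value. They report only what shows in the picture. A call takes as long as a camera call. They do not tell look-alikes from the thing itself.
- search_frame(camera, target): "point" ([x, y, z] in m, in world coordinates, good to about 4 mm: the middle of the surface that is visible of it).
- trace(camera, target): "pixels" (400x640 bool, what is visible of it).
The state is a dict: "time": time; "q": joint angles; "joint_vel": joint speeds; "effort": joint torques, N m; "ee_pos": TCP position; "ee_rot": TCP orientation; "ft_force": force on the tool from outside, world axes, zero at the start; "ft_torque": the same for the moment, N m; "opening": finger opening in m; "gripper_force": force on a finger pad.
Only numpy, scipy, OpenCV 4.12 (cv2) and the standard library are available. Lean on these libraries where they do the work, as an engineer would, in place of code of your own. Each camera call takes 0.05 s, during which the arm holds its last target. There are 200 camera calls.

### The job

Set the steriliser's timer: roll its big thumbwheel, by pushing its ridges one after another, until the one tall ridge stands straight up in line with the pointer beside it. Then lower the loose clear guard over the wheel so that it sits flat on the timer box with the wheel still set; do not drop it, do not move the guard before the wheel is set, and leave everything else on the bench where it is.

Things in the scene. Friction and masses are not known exactly. Their poses are not given: they have to be found in the camera images.
- timer: Timer console fixed to the bench: a low white box, 190 (x) x 150 (y) x 45 mm high with a flat top (deck), blue strip on its front (-x face). Origin at the centre of its underside, on the bench; x points from front to back, z up. Only the thumbwheel, its two bearing cheeks and the pointer stand on the deck, at its middle.
- pointer (a point): Peak of the metal pointer, fixed on the console 22.5 mm to the +y side of the wheel's middle, straight above the axle, 90 mm over the bench (under the ridge tops). It tops one of two metal cheeks at y = +22.5 and -22.5 mm, each 5 mm thick, 36 mm long in x, 72 mm high over the bench.
- wheel_axis (a point): Centre of the thumbwheel, on the console's z axis, 60 mm over the bench (15 mm over the deck). The axle runs along the console's y. The wheel is 32 mm wide (y = -16 to 16 mm): a grey drum of radius 32 mm with 8 straight black ridges along its width, one every 45 degrees. Seven reach to radius 48 mm and are 5 mm thick; one, the tall ridge, is higher and thicker.
- dial (a joint): Thumbwheel angle, rad. 0: tall ridge straight up. Negative: it is tipped that much towards the console's back (+x); -1.57 is level to the back. Grows as the wheel's top is pushed towards the front (-x). Starts between -1.85 and -1.15, stops at -2.1 and 0.8. No clicks: even friction (2 to 3 N at a ridge) holds it where it is left; it turns either way.
- tall_ridge (a point): Middle of the outer edge of the tall ridge, 56 mm from the wheel's axle; the ridge is 7 mm thick and moves with the wheel. Standing up it reaches 71 mm over the deck.
- guard: Loose guard: clear plastic box open below, grey edges, 136 (x) x 90 (y) x 86 mm high outside, 3 mm walls, inside height 83 mm, about 220 g, upright on the bench at the start. Origin at the centre of its open underside; z up. It goes over wheel and cheeks with its length along the console's x, either way round: 9 mm of room at each end, 17 mm each side.
- guard_handle (a point): Middle of the black bar handle on the guard's top: 50 mm long (along the guard's x), 14 mm thick (along its y), 32 mm high, centred. This point is 102 mm above the guard's underside and 16 mm above its top plate.
- forceps: Bystander: steel forceps, about 138 mm long, 28 mm wide, 9 mm high, lying flat with their length along x, between timer and guard. Origin at mid-length.
- beaker: Bystander: steel cup, 60 mm across, 75 mm high, standing between timer and guard. Origin at the centre of its underside.
- swab_jar: Bystander: glass jar with steel lid, 72 mm across, 90 mm high, behind the cup. Origin at the centre of its underside.
- bowl: Bystander: steel bowl, 130 mm across, 45 mm high, at the left. Origin at the centre of its underside.
- cassette: Bystander: open steel tray, 120 x 180 x 35 mm high, at the right. Origin at the centre of its underside.
There are look-alikes about, which are no part of the job. What is shaped like the guard but green is not meant.

How it is judged:
By the outcome, as a careful person would: the job done as asked, in the order asked, and still so for the second after the job is handed in, with the robot touching nothing.
It also fails if it takes over 58 s, if anything falls off the work surface, if the arm or the gripper's body presses on something with over 40 N, if the wrist force passes 120 N, or if a joint passes its speed limit or range.

## Working session

There is one attempt and no reset: what is moved stays moved. The work goes in short steps, Python scripts to look and compute and a tool call to move; the robot and the scene stay as the last step left them, time stands still between calls to the robot, and variables do not carry over. Pictures are saved under pics/ and viewed, at most 10 in all, crops included, and the job is handed in when it is done.

Besides the shell and the picture viewer there is one more tool, called as name(argument=value, ...) on one line, values as JSON. carry_out: Moves the arm, as the interface text tells. Its arguments: {"type":"object","properties":{"series":{"type":"array","items":{"type":"array"}},"gripper":{"type":"number"}},"required":["series"]}

```bash
mkdir -p pics
python3 - <<'E'
from station import *
import cv2,numpy as np
o=get_obs();print(o['time'],o['ee_pos'],o['ee_rot'],o['ft_force'],o['opening'])
for c in ['scene','top']:
    im=read_camera(c);cv2.imwrite(f'pics/{c}0.png',im[:,:,::-1])
    for t in ['timer','pointer','wheel_axis','tall_ridge','guard','guard_handle','forceps','beaker','swab_jar','bowl','cassette']:
        try: print(c,t,[(round(d['score'],2),np.round(d['point'],3).tolist()) for d in search_frame(c,t)][:3])
        except Exception as e: print(c,t,e)
print(get_obs()['time'])
for c in ['scene','top']:
    i=camera_info(c);print(np.round(-i['R'].T@i['t'],3).tolist(),np.round(i['R'],3).tolist(),i['intrinsics'][0][0])
E
```

```text
0.0 [0.16416357 0.65425642 0.24134588] [ 8.47195967e-04  9.92453262e-01 -1.22620573e-01 -1.34136746e-05] [-0.27107993  0.61621436 -0.63976086] 0.08519556676868939
scene timer [(0.8, [0.522, 0.211, 0.048])]
scene pointer [(0.72, [0.521, 0.207, 0.042])]
scene wheel_axis [(0.69, [0.522, 0.21, 0.049])]
scene tall_ridge [(0.67, [0.525, 0.208, 0.044]), (0.64, [0.516, 0.22, 0.082]), (0.2, [0.464, 0.444, 0.022])]
scene guard [(0.87, [0.315, 0.192, 0.084]), (0.79, [0.538, -0.223, 0.086]), (0.73, [0.303, -0.241, 0.082])]
scene guard_handle [(0.84, [0.538, -0.225, 0.086]), (0.84, [0.308, -0.242, 0.086]), (0.56, [0.314, 0.193, 0.09])]
scene forceps []
scene beaker [(0.96, [0.59, -0.004, 0.049]), (0.21, [0.54, -0.224, 0.086])]
scene swab_jar [(0.93, [0.71, 0.001, 0.094]), (0.21, [0.524, 0.207, 0.042])]
scene bowl [(0.81, [0.465, 0.444, 0.025]), (0.69, [0.538, -0.226, 0.085])]
scene cassette [(0.68, [0.496, -0.439, 0.003])]
top timer []
top pointer [(0.8, [0.498, 0.217, 0.046])]
top wheel_axis [(0.57, [0.495, 0.213, 0.045]), (0.16, [0.514, -0.218, 0.089])]
top tall_ridge [(0.6, [0.501, 0.22, 0.088])]
top guard [(0.94, [0.291, -0.242, 0.088]), (0.89, [0.289, 0.208, 0.087]), (0.88, [0.511, -0.218, 0.086])]
top guard_handle [(0.9, [0.29, -0.237, 0.087]), (0.73, [0.289, 0.213, 0.089]), (0.57, [0.511, -0.222, 0.089])]
top forceps [(0.73, [0.425, -0.0, 0.005])]
top beaker [(0.63, [0.6, -0.012, 0.025]), (0.49, [0.477, 0.433, 0.017]), (0.34, [0.496, 0.214, 0.043])]
top swab_jar [(0.75, [0.687, 0.009, 0.087])]
top bowl [(0.55, [0.479, 0.437, 0.017]), (0.39, [0.514, -0.22, 0.085])]
top cassette [(0.63, [0.506, -0.441, 0.004])]
1.2
[0.928, -0.259, 0.852] [[0.448, 0.894, 0.009], [0.757, -0.374, -0.536], [-0.476, 0.247, -0.844]] 380.2466380275128
[0.348, -0.023, 1.342] [[-0.0, -1.0, -0.0], [-0.993, 0.001, -0.115], [0.115, 0.0, -0.993]] 399.03330323083355
```

View pics/scene0.png

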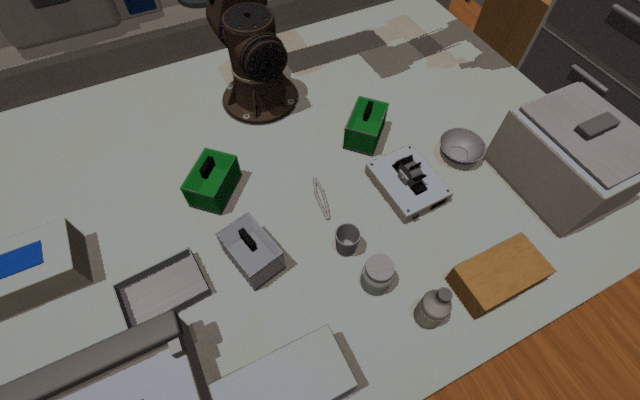

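View pics/top0.png

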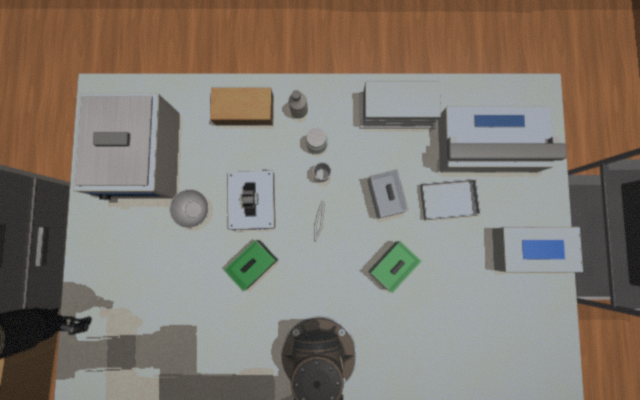

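The clear (grey) guard is at top-picture pixel (387,194); the two green ones are look-alikes. The timer is at (250,199) with its yaw near 0. I'll move over the timer with the tool x along world x.

carry_out(series=[[[427,347,-60],-14],[[427,347,-60],-14],[[427,347,-60],-14],[[427,347,-60],-14],[[427,347,-60],-14],[[427,347,-60],-14],[[427,347,-60],-14],[[427,347,-60],-14],[[427,347,-60],-14],[[427,347,-60],-14],[[427,347,-60],-14],[[427,347,-60],-14],[[427,347,-60],-14],[[427,347,-60],-14],[[427,347,-60],-14],[[427,347,-60],-14],[[427,347,-60],-14],[[427,347,-60],-14]], gripper=0)

```text
time: 2.7
ee_pos: [0.4934, 0.215, 0.3022]
ee_rot: [-0.0, 1.0, -0.0, -0.0]
ft_force: [0.1, -0.5, -0.1]
opening: -0.0001
gripper_force: 0.0
```

Run:
```python
from station import *
import cv2,numpy as np
o=get_obs();print(o['time'],o['ee_pos'],o['ee_rot'],o['ft_force'],o['opening'])
i=camera_info('wrist');im=read_camera('wrist');cv2.imwrite('pics/w1.png',im[:,:,::-1])
print(np.round(-i['R'].T@i['t'],3).tolist(),np.round(i['R'],3).tolist(),np.round(i['intrinsics'],1).tolist())
for t in ['timer','pointer','wheel_axis','tall_ridge']:
    print(t,[(round(d['score'],2),np.round(d['point'],3).tolist()) for d in search_frame('wrist',t)][:3])
```

```text
2.7 [0.49342521 0.2149941  0.30218173] [-1.16288752e-05  9.99999983e-01 -1.44380358e-04 -1.13821206e-04] [ 0.12205413 -0.48182718 -0.10249151] -6.921786067889522e-05
[0.575, 0.215, 0.432] [[0.0, -1.0, 0.001], [-0.95, -0.0, 0.313], [-0.313, -0.001, -0.95]] [[331.1, 0.0, 322.9], [0.0, 331.1, 200.8], [0.0, 0.0, 1.0]]
timer [(0.66, [0.51, -0.18, 0.015]), (0.62, [0.519, 0.226, 0.045])]
pointer [(0.58, [0.522, 0.224, 0.046])]
wheel_axis [(0.56, [0.515, 0.228, 0.046])]
tall_ridge [(0.57, [0.513, 0.229, 0.082])]
```

View pics/w1.png

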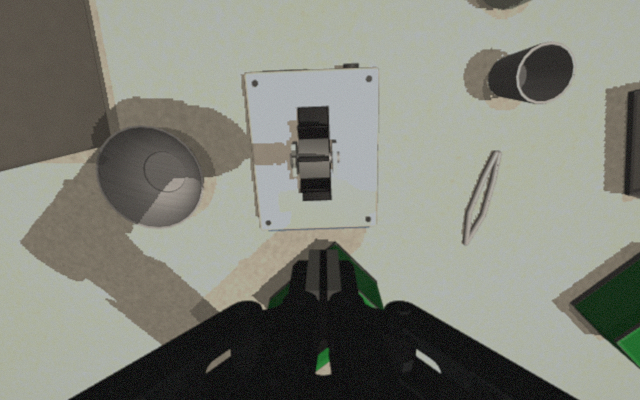

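```bash
cat > h.py <<'E'
from station import *
import cv2,numpy as np
def bp(i,px,z):
    C=-i['R'].T@i['t'];d=i['R'].T@np.linalg.inv(i['intrinsics'])@np.array([px[0],px[1],1.]);return C+d*(z-C[2])/d[2]
def pj(i,X):
    p=np.array(i['intrinsics'])@(i['R']@np.array(X)+i['t']);return p[:2]/p[2]
E
python3 - <<'E'
from h import *
i=camera_info('wrist');im=cv2.imread('pics/w1.png')
for p in [(254,84),(369,79),(368,219),(268,222),(246,72),(379,68),(377,227),(260,229)]: print(p,np.round(bp(i,p,.045),4))
cv2.imwrite('pics/c1.png',cv2.resize(im[60:235,235:395],None,fx=4,fy=3.4,interpolation=cv2.INTER_CUBIC)[:600])
E
```

```text
(254, 84) [0.5836 0.2909 0.045 ]
(369, 79) [0.5888 0.1642 0.045 ]
(368, 219) [0.4239 0.1582 0.045 ]
(268, 222) [0.4198 0.2839 0.045 ]
(246, 72) [0.5959 0.2989 0.045 ]
(379, 68) [0.6001 0.1539 0.045 ]
(377, 227) [0.413  0.1464 0.045 ]
(260, 229) [0.4102 0.2945 0.045 ]
```

View pics/c1.png

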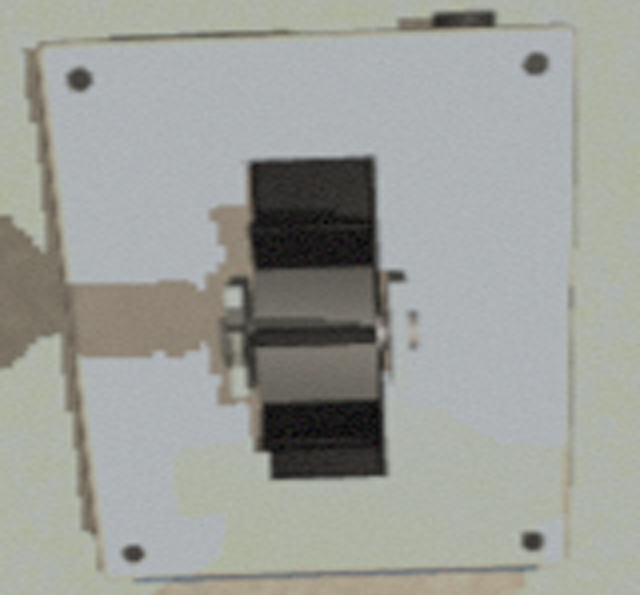

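Run:
```python
from h import *
i=camera_info('wrist')
c=np.array([.504,.2243,.06]);ps=np.radians(2.2);ex=np.array([np.cos(ps),np.sin(ps),0]);ey=np.array([-ex[1],ex[0],0])
print('pointer',pj(i,c+ey*.0225+[0,0,.03]))
for th in np.arange(-1.85,-1.1,.1):
    r=[]
    for k in range(0,5):
        a=th+k*np.pi/4;R,h=(.056,.0035) if k==0 else (.048,.0025)
        for s in (1,-1): # +1 back face edge
            x=-R*np.sin(a)+s*h*np.cos(a);z=R*np.cos(a)+s*h*np.sin(a)
            p=pj(i,c+ex*x+[0,0,z]);r.append(round((p[1]-60)*3.4))
    print(round(th,2),r)
```

```text
pointer [292.55635188 164.20764358]
-1.85 [166, 161, 206, 215, 310, 327, 429, 440, 477, 476]
-1.75 [162, 159, 215, 226, 326, 343, 440, 450, 476, 474]
-1.65 [160, 159, 225, 238, 343, 360, 450, 458, 475, 471]
-1.55 [159, 160, 237, 251, 359, 376, 458, 465, 471, 467]
-1.45 [160, 163, 250, 265, 375, 391, 465, 470, 467, 461]
-1.35 [162, 169, 265, 280, 390, 405, 470, 474, 461, 454]
-1.25 [167, 176, 280, 296, 405, 419, 474, 476, 455, 447]
-1.15 [174, 185, 296, 313, 418, 431, 476, 477, 447, 438]
```

The screw holes put the wheel centre at (0.504, 0.224), with the console yaw about +2.2°. The rows of the ridges match a dial angle of about -1.75. I'll go down behind the first ridge.

carry_out(series=[[[70,-11.5,100],-2.2],[[70,-11.5,100],-2.2],[[70,-11.5,100],-2.2],[[70,-11.5,100],-2.2],[[70,-11.5,150],-2.2],[[70,-11.5,150],-2.2],[[70,-11.5,170],-2.2],[[70,-11.5,190],-2.2],[[70,-11.5,205],-2.2],[[70,-11.5,213],-2.2],[[70,-11.5,213],-2.2],[[70,-11.5,213],-2.2]], gripper=0)

```text
time: 3.95
ee_pos: [0.5642, 0.2259, 0.0902]
ee_rot: [0.0, 1.0, 0.019, 0.0]
ft_force: [-0.8, 0.5, 0.7]
opening: -0.0003
gripper_force: 0.0
```

carry_out(series=[[[-5,0,0],0],[[-9,0,0],0],[[-14,0,-1],0],[[-19,0,-4],0],[[-24,0,-9],0],[[-29,0,-13],0],[[-34,0,-16],0],[[-39,0,-18],0],[[-43,0,-19],0],[[-47,0,-19],0],[[-51,0,-19],0],[[-51,0,-19],0],[[-51,0,-19],0]])

```text
time: 5.03
ee_pos: [0.512, 0.2234, 0.1077]
ee_rot: [0.0, 1.0, 0.018, -0.001]
ft_force: [1.0, 0.3, -0.1]
opening: -0.0003
gripper_force: 0.2
```

carry_out(series=[[[0,0,-40],0],[[0,0,-70],0],[[0,0,-100],0],[[-60,0,-130],0],[[-60,0,-150],0],[[-60,0,-150],0],[[-60,0,-150],0],[[-60,0,-150],0]])

```text
time: 5.7
ee_pos: [0.4524, 0.2213, 0.2577]
ee_rot: [0.0, 1.0, 0.019, -0.001]
ft_force: [-0.0, -0.4, -0.3]
opening: -0.0
gripper_force: 0.0
```

Run:
```python
from h import *
o=get_obs();print(o['time'],o['ee_pos'])
i=camera_info('wrist');im=read_camera('wrist')[:,:,::-1]
c=np.array([.504,.2243,.06]);ps=np.radians(2.2);ex=np.array([np.cos(ps),np.sin(ps),0])
q=pj(i,c);print(q);x0,y0=int(q[0])-60,int(q[1])-80
cv2.imwrite('pics/c2.png',cv2.resize(im[y0:y0+150,x0:x0+150],None,fx=4,fy=4,interpolation=cv2.INTER_CUBIC))
for th in np.arange(-1.0,.3,.1):
    r=[]
    for k in range(-1,4):
        a=th+k*np.pi/4;R,h=(.056,.0035) if k==0 else (.048,.0025)
        for s in (1,-1):
            x=-R*np.sin(a)+s*h*np.cos(a);z=R*np.cos(a)+s*h*np.sin(a)
            p=pj(i,c+ex*x+[0,0,z]);r.append(round((p[1]-y0)*4))
    print(round(th,2),r)
```

```text
5.7 [0.45241541 0.22129907 0.25769762]
[321.74964057 124.26120592]
-1.0 [119, 113, 96, 113, 279, 304, 451, 467, 520, 520]
-0.9 [113, 109, 110, 131, 303, 328, 467, 481, 520, 517]
-0.8 [109, 108, 126, 151, 327, 352, 481, 493, 517, 513]
-0.7 [108, 109, 145, 173, 351, 375, 493, 503, 513, 507]
-0.6 [109, 112, 167, 197, 374, 397, 503, 510, 507, 500]
-0.5 [111, 117, 191, 223, 396, 417, 510, 516, 500, 491]
-0.4 [117, 125, 217, 251, 416, 436, 516, 519, 491, 481]
-0.3 [125, 135, 244, 279, 436, 454, 519, 520, 481, 469]
-0.2 [135, 148, 272, 308, 453, 470, 520, 519, 470, 456]
-0.1 [147, 163, 301, 337, 469, 483, 519, 517, 457, 443]
-0.0 [162, 180, 329, 365, 483, 495, 517, 512, 443, 428]
0.1 [179, 199, 358, 392, 494, 504, 513, 506, 429, 413]
0.2 [198, 219, 385, 418, 504, 511, 506, 498, 414, 397]
```

View pics/c2.png

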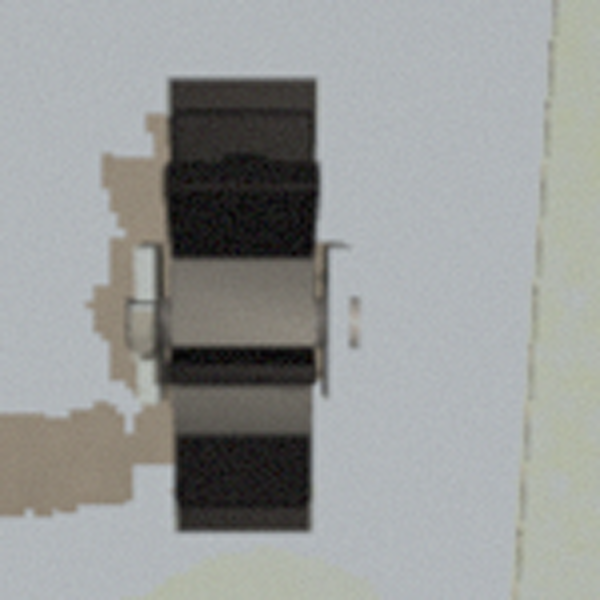

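Dial is about -0.64: tall ridge at crop rows 162–188, the pushed ridge at 347–383. Next I'll push the tall ridge upright.

carry_out(series=[[[106,-1,50],0],[[106,-1,50],0],[[106,-1,50],0],[[106,-1,80],0],[[106,-1,110],0],[[106,-1,135],0],[[106,-1,149],0],[[106,-1,149],0],[[101,-1,149],0],[[96,-1,149],0],[[91,-1,149],0],[[86,-1,149],0],[[81,-1,149],0],[[77,-1,149],0],[[73,-1,149],0],[[70,-1,149],0],[[68,-1,149],0],[[66.5,-1,149],0],[[66.5,-1,149],0],[[66.5,-1,149],0]])

```text
time: 7.42
ee_pos: [0.5189, 0.2247, 0.1088]
ee_rot: [0.0, 1.0, 0.018, -0.001]
ft_force: [0.0, -0.0, 0.5]
opening: 0.0002
gripper_force: 0.1
```

carry_out(series=[[[2,0,0],0],[[3,0,-40],0],[[3,0,-70],0],[[-40,0,-100],0],[[-70,0,-130],0],[[-70,0,-150],0],[[-70,0,-150],0],[[-70,0,-150],0],[[-70,0,-150],0]])

```text
time: 8.17
ee_pos: [0.4492, 0.2222, 0.259]
ee_rot: [-0.0, 1.0, 0.018, -0.0]
ft_force: [0.5, -0.5, -0.5]
opening: -0.0003
gripper_force: 0.0
```

Run:
```python
from h import *
o=get_obs();print(o['time'],o['ee_pos'])
i=camera_info('wrist');im=read_camera('wrist')[:,:,::-1]
c=np.array([.504,.2243,.06]);ps=np.radians(2.2);ex=np.array([np.cos(ps),np.sin(ps),0])
q=pj(i,c);print(q);x0,y0=int(q[0])-60,int(q[1])-80
cv2.imwrite('pics/c3.png',cv2.resize(im[y0:y0+150,x0:x0+150],None,fx=4,fy=4,interpolation=cv2.INTER_CUBIC))
ey=np.array([-ex[1],ex[0],0]);print('pointer',(pj(i,c+ey*.0225+[0,0,.03])-[x0,y0])*4)
for th in np.arange(-.2,.21,.05):
    r=[]
    for k in range(-1,4):
        a=th+k*np.pi/4;R,h=(.056,.0035) if k==0 else (.048,.0025)
        for s in (1,-1):
            x=-R*np.sin(a)+s*h*np.cos(a);z=R*np.cos(a)+s*h*np.sin(a)
            p=pj(i,c+ex*x+[0,0,z]);r.append(round((p[1]-y0)*4))
    print(round(th,2),r)
```

```text
8.1667 [0.44922974 0.22224084 0.25896448]
[322.91346958 120.90950511]
pointer [141.8897539  335.11416461]
-0.2 [136, 149, 272, 308, 454, 471, 523, 522, 473, 460]
-0.15 [142, 156, 286, 322, 462, 478, 523, 521, 467, 454]
-0.1 [148, 163, 300, 336, 470, 485, 522, 520, 461, 447]
-0.05 [155, 172, 315, 350, 477, 491, 521, 518, 454, 440]
-0.0 [163, 180, 329, 364, 484, 496, 520, 515, 447, 432]
0.05 [171, 189, 343, 378, 490, 501, 518, 513, 440, 425]
0.1 [179, 199, 358, 392, 496, 506, 516, 510, 433, 417]
0.15 [189, 209, 371, 405, 501, 510, 513, 506, 426, 409]
0.2 [198, 219, 385, 418, 506, 513, 510, 502, 418, 401]
```

View pics/c3.png

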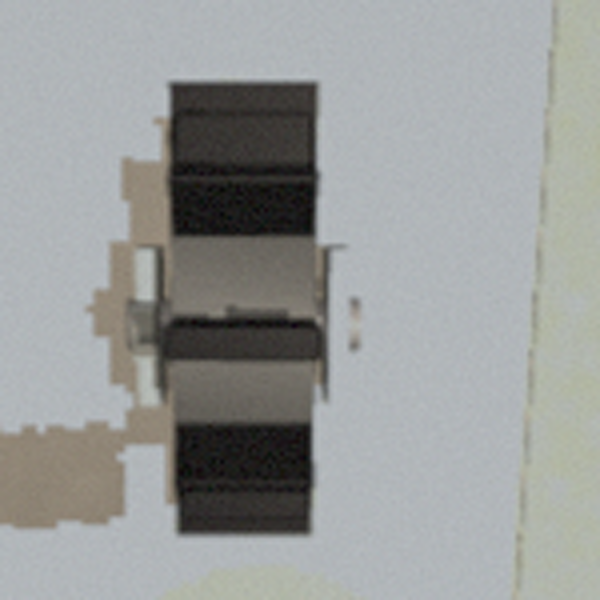

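Tall ridge tip spans crop rows 323–359 against 329–364 predicted for zero, so the dial is 0 within about 0.02. The wheel is set. Now the guard, with the gripper open.

carry_out(series=[[[-22,442,-35],0],[[-22,442,-35],0],[[-22,442,-35],0],[[-22,442,-35],0],[[-22,442,-35],0],[[-22,442,-35],0],[[-22,442,-35],0],[[-22,442,-35],0],[[-22,442,-35],0],[[-22,442,-35],0],[[-22,442,-35],0],[[-22,442,-35],0],[[-22,442,-35],0],[[-22,442,-35],0],[[-22,442,-35],0],[[-22,442,-35],0]], gripper=60)

```text
time: 9.55
ee_pos: [0.444, -0.2192, 0.294]
ee_rot: [-0.0, 1.0, 0.019, -0.0]
ft_force: [0.6, 0.4, 0.2]
opening: 0.06
gripper_force: 0.0
```

Run:
```python
from h import *
o=get_obs();print(o['time'],o['ee_pos'],o['ee_rot'])
i=camera_info('wrist');im=read_camera('wrist')[:,:,::-1];cv2.imwrite('pics/w4.png',im)
for d in search_frame('wrist','guard_handle')[:2]: print(d)
for d in trace('wrist','guard_handle')[:1]:
    m=d['pixels'].astype(np.uint8);print(d['score'],m.sum(),cv2.minAreaRect(cv2.findNonZero(m)))
```

```text
9.55 [ 0.44399365 -0.21920903  0.29397974] [-7.67492532e-05  9.99815025e-01  1.92305535e-02 -3.09916401e-04]
{'point': [0.5294, -0.2239, 0.0875], 'score': 0.8}
{'point': [0.3213, 0.1593, 0.0374], 'score': 0.63}
0.95 4232 ((7.811395645141602, 250.7589569091797), (77.4192886352539, 93.40522766113281), 43.83086395263672)
```

View pics/w4.png

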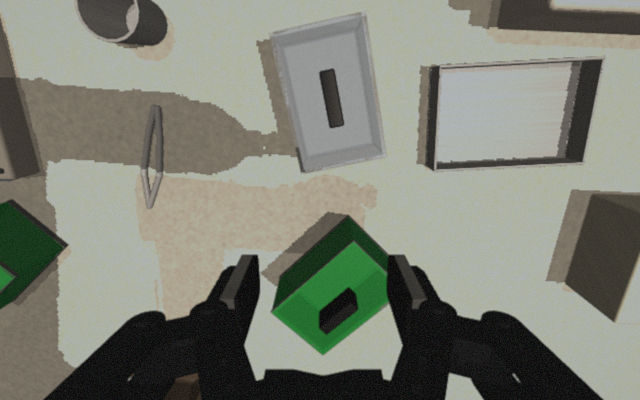

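Run:
```python
from h import *
i=camera_info('wrist');im=cv2.imread('pics/w4.png')
P=[bp(i,p,.086) for p in [(273,33),(365,14),(384,157),(304,172)]]
P=np.array(P);print(np.round(P,4),P.mean(0))
for a,b in [(3,0),(2,1)]: d=P[b]-P[a];print('len',np.hypot(*d[:2]),np.degrees(np.arctan2(d[1],d[0])))
for a,b in [(1,0),(2,3)]: d=P[b]-P[a];print('wid',np.hypot(*d[:2]),np.degrees(np.arctan2(-d[0],d[1])))
g=im.max(2);m=np.zeros_like(g);m[50:145,305:360]=(g[50:145,305:360]<75)
r=cv2.minAreaRect(cv2.findNonZero(m));b=cv2.boxPoints(r);print(m.sum(),r)
print(np.round([bp(i,q,.118) for q in b],4),bp(i,r[0],.118),bp(i,r[0],.102))
c0=P.mean(0)
for yaw in (6,8,10):
  y=np.radians(yaw);ex=np.array([np.cos(y),np.sin(y),0]);ey=np.array([-ex[1],ex[0],0])
  print(yaw,[np.round(pj(i,[c0[0],c0[1],z]+ex*sx*.025+ey*sy*.007)).tolist() for z in(.118,.086) for sx,sy in[(1,1),(1,-1),(-1,-1),(-1,1)]])
ys,xs=np.nonzero(m);print(xs.min(),xs.max(),ys.min(),ys.max())
```

```text
[[ 0.5755 -0.1681  0.086 ]
 [ 0.5944 -0.2517  0.086 ]
 [ 0.4645 -0.2816  0.086 ]
 [ 0.4454 -0.1995  0.086 ]] [ 0.51995007 -0.22522438  0.086     ]
len 0.133833688062189 13.566315769444449
len 0.1333195702064628 12.974553506437157
wid 0.0856926565007376 12.723785560112486
wid 0.0843097024631495 13.064209879934428
846 ((331.1497802734375, 97.99879455566406), (57.525779724121094, 15.169469833374023), 80.07376098632812)
[[ 0.5427 -0.2118  0.118 ]
 [ 0.5453 -0.2246  0.118 ]
 [ 0.498  -0.2359  0.118 ]
 [ 0.4951 -0.2225  0.118 ]] [ 0.52090283 -0.22358745  0.118     ] [ 0.52065682 -0.22399371  0.102     ]
6 [[323.0, 69.0], [339.0, 68.0], [342.0, 127.0], [327.0, 128.0], [323.0, 72.0], [338.0, 71.0], [340.0, 124.0], [326.0, 125.0]]
8 [[322.0, 70.0], [338.0, 68.0], [343.0, 127.0], [328.0, 129.0], [322.0, 72.0], [337.0, 70.0], [341.0, 124.0], [327.0, 125.0]]
10 [[321.0, 70.0], [337.0, 68.0], [344.0, 127.0], [329.0, 129.0], [321.0, 72.0], [336.0, 70.0], [342.0, 123.0], [328.0, 125.0]]
320 343 69 127
```

carry_out(series=[[[76,8,60],-10.8],[[76,8,60],-10.8],[[76,8,60],-10.8],[[76,8,100],-10.8],[[76,8,130],-10.8],[[76,8,160],-10.8],[[76,8,180],-10.8],[[76,8,191],-10.8],[[76,8,191],-10.8],[[76,8,191],-10.8],[[76,8,191],-10.8]])

```text
time: 10.62
ee_pos: [0.5213, -0.2254, 0.1049]
ee_rot: [0.0, 0.994, 0.113, 0.001]
ft_force: [0.6, -0.5, 0.6]
opening: 0.06
gripper_force: 0.0
```

carry_out(series=[[[0,0,0],0],[[0,0,0],0],[[0,0,0],0],[[0,0,0],0],[[0,0,0],0],[[0,0,0],0],[[0,0,0],0],[[0,0,0],0]], gripper=0)

```text
time: 11.28
ee_pos: [0.5204, -0.2253, 0.1039]
ee_rot: [0.0, 0.994, 0.113, 0.0]
ft_force: [-1.3, 3.1, 5.3]
opening: 0.013
gripper_force: 63.9
```

carry_out(series=[[[0,0,-5],0],[[0,0,-15],0],[[0,0,-30],0],[[0,0,-50],0],[[0,0,-75],0],[[0,0,-100],0],[[0,0,-125],0],[[0,0,-150],0],[[0,0,-165],0],[[0,0,-170],0],[[0,0,-170],0],[[0,0,-170],0]])

```text
time: 12.28
ee_pos: [0.5196, -0.2251, 0.2725]
ee_rot: [-0.0, 0.994, 0.112, -0.0]
ft_force: [-0.7, 0.2, -3.5]
opening: 0.0132
gripper_force: 62.7
```

Run:
```python
from h import *
from scipy.spatial.transform import Rotation as R
o=get_obs();print(o['time'],o['ee_pos'],o['ft_force'],o['opening'])
w,x,y,z=o['ee_rot'];M=R.from_quat([x,y,z,w]).as_matrix();print(np.degrees(np.arctan2(M[1,0],M[0,0])))
i=camera_info('wrist');im=read_camera('wrist')[:,:,::-1];cv2.imwrite('pics/w5.png',im)
print('target shift',M.T@(np.array([.504,.2243,o['ee_pos'][2]])-o['ee_pos'])*1000)
```

```text
12.2833 [ 0.51956756 -0.22509832  0.27250196] [-0.69890164  0.21238599 -3.47328275] 0.013151676249980654
12.899040611796954
target shift [ 8.51461543e+01 -4.41532821e+02  3.17419304e-01]
```

View pics/w5.png

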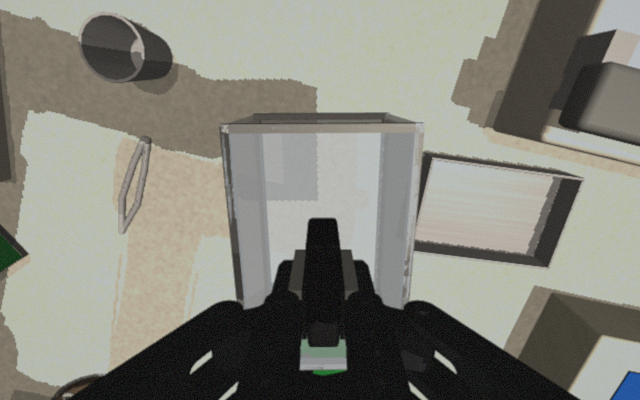

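Run:
```python
from h import *
from scipy.spatial.transform import Rotation as R
o=get_obs();i=camera_info('wrist')
w,x,y,z=o['ee_rot'];M=R.from_quat([x,y,z,w]).as_matrix()
for p in [(222,129),(422,126)]: print((M.T@(bp(i,p,.2546)-o['ee_pos']))*1000)
```

```text
[ 66.2587923  -44.06259645  17.23034725]
[67.61638156 43.25936679 17.11928035]
```

carry_out(series=[[[3,-15,0],1],[[9,-45,0],2],[[15,-80,0],3],[[22,-115,0],4],[[30,-150,0],5],[[37,-185,0],6],[[44,-220,0],7],[[50,-255,0],8],[[56,-290,0],9],[[63,-325,0],10],[[69,-360,0],10.7],[[76,-395,0],10.7],[[81,-420,0],10.7],[[84,-435,0],10.7],[[85,-441.5,0],10.7],[[85,-441.5,0],10.7],[[85,-441.5,0],10.7],[[85,-441.5,0],10.7]])

```text
time: 13.83
ee_pos: [0.5042, 0.2228, 0.2729]
ee_rot: [0.0, 1.0, 0.019, -0.0]
ft_force: [-0.7, 0.1, -2.6]
opening: 0.0131
gripper_force: 62.7
```

Run:
```python
from h import *
from scipy.spatial.transform import Rotation as R
o=get_obs();print(o['time'],o['ee_pos'],o['ft_force'],o['opening'])
w,x,y,z=o['ee_rot'];M=R.from_quat([x,y,z,w]).as_matrix();print(np.degrees(np.arctan2(M[1,0],M[0,0])))
i=camera_info('wrist');im=read_camera('wrist')[:,:,::-1];cv2.imwrite('pics/w6.png',im)
c=np.array([.504,.2243,0]);ps=np.radians(2.2);ex=np.array([np.cos(ps),np.sin(ps),0]);ey=np.array([-ex[1],ex[0],0])
for sx,sy in [(1,1),(1,-1)]: print('deck corner',pj(i,c+ex*.095*sx+ey*.075*sy+[0,0,.045]))
```

```text
13.8333 [0.50419985 0.22280329 0.27294641] [-0.69876576  0.14771473 -2.64935716] 0.013093584484591761
2.164852901536103
deck corner [247.31937337  78.04880558]
deck corner [395.14952503  78.08158139]
```

View pics/w6.png

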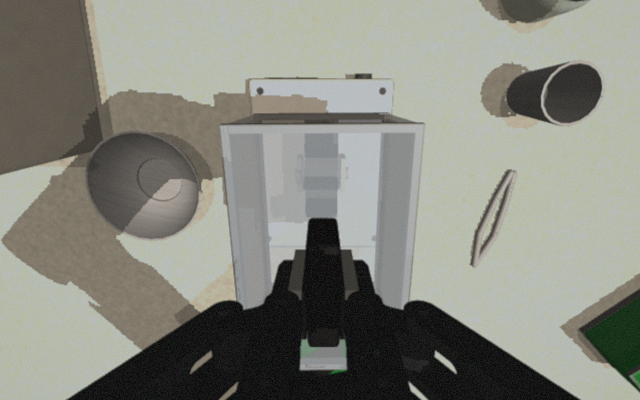

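carry_out(series=[[[1,-1.5,5],0],[[1,-1.5,15],0],[[1,-1.5,28],0],[[1,-1.5,40],0],[[1,-1.5,52],0],[[1,-1.5,64],0],[[1,-1.5,76],0],[[1,-1.5,87],0],[[1,-1.5,97],0],[[1,-1.5,105],0],[[1,-1.5,111],0],[[1,-1.5,115],0],[[1,-1.5,118],0],[[1,-1.5,118],0],[[1,-1.5,118],0]])

```text
time: 15.13
ee_pos: [0.5054, 0.2257, 0.1556]
ee_rot: [-0.0, 1.0, 0.019, 0.0]
ft_force: [-0.3, 0.1, -2.7]
opening: 0.013
gripper_force: 62.7
```

carry_out(series=[[[0,0,1],0],[[0,0,2],0],[[0,0,3],0],[[0,0,4],0],[[0,0,4.5],0],[[0,0,5],0],[[0,0,5],0]])

```text
time: 15.72
ee_pos: [0.5052, 0.2255, 0.1502]
ee_rot: [0.0, 1.0, 0.019, -0.0]
ft_force: [0.0, 0.2, -2.8]
opening: 0.0129
gripper_force: 62.7
```

Bottom is about 1–1.5 mm above the deck, so I'll lower in fine steps.

carry_out(series=[[[0,0,0.5],0],[[0,0,1],0],[[0,0,1.4],0],[[0,0,1.8],0],[[0,0,1.8],0]])

```text
time: 16.13
ee_pos: [0.5053, 0.2257, 0.1489]
ee_rot: [-0.0, 1.0, 0.019, 0.0]
ft_force: [-1.6, 0.7, 1.8]
opening: 0.0127
gripper_force: 63.2
```

Force changed from -2.8 to +1.8 N, so the guard is on the deck. I'll release it gently.

carry_out(series=[[[0,0,0.4],0],[[0,0,0.4],0],[[0,0,0.4],0]])

```text
time: 16.38
ee_pos: [0.5053, 0.2258, 0.1488]
ee_rot: [-0.0, 1.0, 0.019, 0.0]
ft_force: [-4.1, 1.3, 5.9]
opening: 0.0129
gripper_force: 63.7
```

carry_out(series=[[[0,0,0],0],[[0,0,0],0],[[0,0,0],0],[[0,0,0],0],[[0,0,0],0],[[0,0,0],0]], gripper=45)

```text
time: 16.88
ee_pos: [0.5053, 0.2255, 0.148]
ee_rot: [0.0, 1.0, 0.019, -0.0]
ft_force: [-0.4, -0.3, -0.3]
opening: 0.045
gripper_force: 0.0
```

carry_out(series=[[[0,0,-10],0],[[0,0,-30],0],[[0,0,-60],0],[[-30,0,-90],0],[[-70,0,-110],0],[[-70,0,-110],0],[[-70,0,-110],0],[[-70,0,-110],0]])

```text
time: 17.55
ee_pos: [0.4353, 0.2231, 0.259]
ee_rot: [-0.001, 1.0, 0.02, 0.001]
ft_force: [0.5, 0.2, -1.1]
opening: 0.0453
gripper_force: 0.0
```

Run:
```python
from h import *
o=get_obs();print(o['time'],o['ee_pos'],o['ft_force'],o['opening'])
i=camera_info('wrist');im=read_camera('wrist')[:,:,::-1]
cv2.imwrite('pics/w7.png',im)
c=np.array([.504,.2243,0]);ps=np.radians(2.2);ex=np.array([np.cos(ps),np.sin(ps),0]);ey=np.array([-ex[1],ex[0],0])
for sx,sy in [(1,1),(1,-1),(-1,-1),(-1,1)]: print('guard top at .131',pj(i,c+ex*.068*sx+ey*.045*sy+[0,0,.131]))
for th in (-.1,0,.1): print(th,[pj(i,c+ex*(-.056*np.sin(th)+s*.0035*np.cos(th))+[0,0,.06+.056*np.cos(th)])[1] for s in (1,-1)])
```

```text
17.55 [0.43528819 0.22305815 0.25898699] [ 0.5445654   0.20498717 -1.07886535] 0.04526362719075153
guard top at .131 [260.42420597   7.95370828]
guard top at .131 [390.98921826   8.23139217]
guard top at .131 [379.99966052 196.52560406]
guard top at .131 [269.86414204 196.30034608]
-0.1 [np.float64(97.3386965097829), np.float64(106.51572053049073)]
0 [np.float64(104.70638512824262), np.float64(113.81728986571255)]
0.1 [np.float64(111.9979921244437), np.float64(120.93611595270976)]
```

View pics/w7.png

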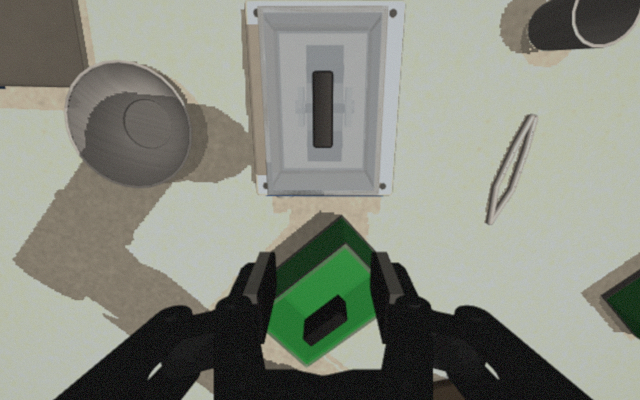

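The guard's top corners are at (260,8), (390,8), (381,195) and (268,195). They match the prediction for sitting flat on the deck, and nothing else has moved.

```bash
python3 -c "
from station import *
print(close_job())"
```

```text
the job is handed in; nothing more can be done
None
```

The wheel is set with the tall ridge upright in line with the pointer (within about 0.02 rad as measured), the clear guard was lowered onto the deck and looks flat, and the job was handed in at about 17.6 s; no verdict came back.

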